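# Shut down the wood lathe

## Task

Shut the lathe down in the proper order: press the red stop button on the grey control box fully down, then switch off the dust extractor by pushing the dotted end of the blue rocker all the way down, and last switch off the lamp in the same way with the yellow rocker. Do not press the green start button and leave the white rocker on; do not pick up or shift the control box or anything else on the bench.

Things in the scene. Friction and masses are not known exactly. Their poses are not given: they have to be found in the camera images.
- pendant: Loose grey radio control box of the lathe, 90 (x) x 160 (y) x 40 mm tall, 0.7 to 1 kg, on rubber feet; origin at the centre of its underside, z up. Its top carries the big red stop button at +y and the smaller green start button at -y. Not fastened; pressing straight down does not shift it
- stop_top (a point): Centre of the top face of the red STOP button, 38 mm across, 62 mm above the bench, 10 mm above its 54 mm wide yellow collar; it moves down with the button. Push it straight down; a spring (5 N when fully down) brings it back
- stop (a joint): Travel of the red stop button: 0 released, 0.006 m fully down
- start_top (a point): Centre of the top face of the green START button, 28 mm across, also 62 mm above the bench, same travel and spring; 82 mm from the red one
- start (a joint): Travel of the green start button: 0 released, 0.006 m fully down
- blue_box: Black switch box of the dust extractor, screwed to the bench, 85 (x) x 60 (y) x 30 mm tall; origin at the centre of its underside. On top a blue rocker paddle 68 (x) x 44 (y) x 8 mm tips about the box's y axis; its pivot is 42 mm above the bench, its top face 46 mm when level. The three boxes may change places
- blue_dot (a point): The white dot on the top face of the blue rocker, 22 mm from the pivot towards the box's -x end, the OFF end; it moves with the rocker (50 mm above the bench when on, 42 mm when off)
- blue_rocker (a joint): Tilt of the blue rocker: -0.2 rad fully ON (the dotted end stands up), 0.2 rad fully OFF (the dotted end is down on its stop). It stays where it is left; tipping takes about 3 N at the dot, 6 N halfway to the pivot
- yellow_box: Black switch box of the lathe lamp, screwed to the bench, 85 (x) x 60 (y) x 30 mm tall; origin at the centre of its underside. On top a yellow rocker paddle 68 (x) x 44 (y) x 8 mm tips about the box's y axis; its pivot is 42 mm above the bench, its top face 46 mm when level. The three boxes may change places
- yellow_dot (a point): The black dot on the top face of the yellow rocker, 22 mm from the pivot towards the box's -x end, the OFF end; it moves with the rocker (50 mm above the bench when on, 42 mm when off)
- yellow_rocker (a joint): Tilt of the yellow rocker: -0.2 rad fully ON (the dotted end stands up), 0.2 rad fully OFF (the dotted end is down on its stop). It stays where it is left; tipping takes about 3 N at the dot, 6 N halfway to the pivot
- white_box: Black switch box of the battery charger, screwed to the bench, 85 (x) x 60 (y) x 30 mm tall; origin at the centre of its underside. On top a white rocker paddle 68 (x) x 44 (y) x 8 mm tips about the box's y axis; its pivot is 42 mm above the bench, its top face 46 mm when level. The three boxes may change places
- white_dot (a point): The black dot on the top face of the white rocker, 22 mm from the pivot towards the box's -x end, the OFF end; it moves with the rocker (50 mm above the bench when on, 42 mm when off)
- white_rocker (a joint): Tilt of the white rocker: -0.2 rad fully ON (the dotted end stands up), 0.2 rad fully OFF (the dotted end is down on its stop). It stays where it is left; tipping takes about 3 N at the dot, 6 N halfway to the pivot
- wax_jar: Bystander, loose: closed jar of wax, 60 mm across, 70 mm tall; origin at the centre of its underside
- chuck: Bystander, loose: steel lathe chuck, 72 mm across, 46 mm tall; origin at the centre of its underside
- finial: Bystander, loose: turned wooden finial standing up, 48 mm across the foot, 86 mm tall; origin at the centre of its underside
- blank: Bystander, loose: square wooden blank 40 x 120 x 40 mm lying along its y; origin at the centre of its underside
- mug: Bystander, loose: blue mug, 76 mm across, 85 mm tall; origin at the centre of its underside
- sanding_block: Bystander, loose: cork sanding block 60 x 100 x 30 mm; origin at the centre of its underside
- driver: Bystander, loose: screwdriver with an orange handle, 200 mm long, 26 mm tall, lying along its x; origin at the middle of the tool's length, at its underside
Not all that is in view belongs to the job. What is shaped like the white_box but pink or purple is not meant.

How it is judged (in metres and radians):
On the way, in this order (a step that is already met when the one before it is completed fails the run):
1. the red stop button is pressed down (over 4.5 of its 6 mm) (value of joint stop above 0.0045 m), for 0.05 s.
2. then the blue rocker is off (tilt over 0.13 rad) (value of joint blue_rocker above 0.13 rad), for 0.1 s.
3. then the yellow rocker is off (tilt over 0.13 rad) (value of joint yellow_rocker above 0.13 rad), for 0.1 s.
At the end, for the whole second after the job is handed in: Blue and yellow rockers tipped to off (tilt over 0.13 rad), white rocker still on (below -0.1 rad), both buttons released (within 1.5 mm), the control box upright and within 20 mm of where it stood, every bystander within 20 mm of its place (value of joint each of blue_rocker, yellow_rocker above 0.13 rad and value of joint white_rocker below -0.1 rad and value of joint each of start, stop below 0.0015 m and distance of each of pendant, wax_jar, chuck, finial, blank, mug, sanding_block, driver from where it was at the start of the episode below 0.02 m and angle between pendant's own z axis and vertical below 0.05 rad); the robot touches nothing.
It fails at once if the green start button is pressed (over 2.5 mm) (value of joint start above 0.0025 m).
It fails at once if the white rocker is tipped away from on (value of joint white_rocker above -0.05 rad).
It fails at once if the control box is lifted (over 8 mm) or shifted (over 25 mm) (height (world z) of pendant above 0.008 m or distance of pendant from where it was at the start of the episode above 0.025 m).
It fails at once if a bystander is shifted or lifted more than 25 mm (distance of any of wax_jar, chuck, finial, blank, mug, sanding_block, driver from where it was at the start of the episode above 0.025 m).
It also fails if it takes over 38 s, if anything falls off the work surface, if the arm or the gripper's body presses on something with over 40 N, if the wrist force passes 120 N, or if a joint passes its speed limit or range.

## Robot

A 6-joint arm with a two-finger parallel gripper is mounted at the origin on the work surface. World frame = base frame: x ahead of the robot, y to its left, z up, the work surface at z = 0. Lengths are in mm, angles in rad, forces in N, time in s.
With the tool pointing down it reaches from about 150 to 775 mm from the base axis. Payload 6.1 kg.
Tool frame: the origin (TCP) lies on the centre line of the jaws, within the pads' length; the fingertips stand ahead of it and the grasp point (between the pads) is the TCP (env.tip_reach is the z of the fingertips in the tool frame, in mm); z points along the fingers, y is the line along which they close (so a half turn about z gives the same grasp; the last joint's range is limited). The gripper opens to 85 mm and grips with 20 to 120 N. Pads are 22 mm wide; open, the fingers measure 114 mm over their backs; the gripper's body (76 mm by 85 mm) begins 54 mm behind the grasp point. The pads swing forward as they close: fully open they stand 13 mm farther back than shut.
Start: joints at [-1.306, 0.126, -0.04, 1.405, 0, 1.571], TCP at [137.395, -506.686, 228.195] pointing down, gripper open.
Joint ranges: [-2.72, 2.72], [-0.95, 1.95], [-1.27, 1.35], [-1.78, 2.02], [-1.46, 1.47], [-3.14, 3.14]. Speed limits (rad/s): [2.39, 2.39, 3.01, 3.14, 3.14, 3.14].

## Interface

Orientations are given as a rotation vector (axis times angle).
In Python, from cell import read_state, imaging, job, spotter, env gives the robot as it stands. The module is installed in compiled form; this text tells all that it offers.
- The arm moves only by the tool servo_tool, never from a script. Its argument "targets" is a list of rows, each a list of 3 entries, a list of its own where there are three numbers: the shift along the world's x, y, z in cm, then the turn, a rotation vector about the world's x, y, z in degrees, then the gripper command: -1 is fully open, 1 is shut, values between are in proportion. In form: [[[dx, dy, dz], [wx, wy, wz], jaw], ...]. A call has 1 to 10 rows; each row shifts and turns the commanded pose from where the row before left it; what a row does not reach is not made up. A row lasts 1/10 s, in which the tool goes at most 50 mm and 8.59 degrees, less where a joint would pass 70% of its speed; a pose out of reach is approached as far as the arm can. A call is refused whole if a number of a shift passes 5 or a number of a turn 8.59, either way. A call with a gripper value outside its range is refused whole. The fingers move at their own pace and stop on an object; "grip_force" is the grip in N (left out, the last holds). Time passes only in rows, so rows that do not move let the fingers close. It gives the time, the measured TCP pose, the force, the opening and the grip force at its end, in the units of the state.
- read_state(): the state, without advancing time (a new reading comes with each control period).
- imaging.read_camera(name): name is "side" or "top" or "wrist"; returns a dict with "frame" (400x640x3 uint8, red, green, blue), "z_map" (400x640 float32, mm along the optical axis (not along the pixel's ray), 0 where there is no reading), "fovy" (degrees; the focal length in pixels is half the picture's height over the tangent of half this angle, whatever the lens; pixels are square), "cx", "cy" (the principal point, pixels), "distortion" ([k1, k2, p1, p2, k3] as OpenCV has them; the pictures are not rectified), "R" (3x3) and "t" (3): a world point X has camera coordinates R X + t. Camera axes: x right, y down, z forward; pixel columns grow to the right and rows downward; lengths in mm; the calibration is good to about 2 mm. A picture is of the moment at which its call begins.
- job.close_job(): hands the job in; it is judged then, once.
Trained networks look in the newest picture that a camera, given by its name, has taken for a name from the list of things; names that differ only in an ending like _2 or _b are one class to them, and where a whole thing is asked for, a point or a joint stands for the part that bears it (a point fixed in the world has none). Each returns a list of dicts, best first, with "score" (0 to 1); they miss things now and then, are a little off and sometimes report something else, mostly with a low value. They report only what shows in the picture. A call takes as long as a camera call. They do not tell look-alikes from the thing itself.
- spotter.look_for(camera, label): "uv" ([column, row] in pixels, amid what is visible of it).
- spotter.masks_of(camera, label): "region" (400x640 bool, what is visible of it) and "uv" ([column, row] in pixels, amid what is visible of it).
- spotter.mark_of(camera, label): "uv" ([column, row] in pixels: a listed point, or the origin of a listed thing).
The state is a dict: "time_s": time; "qpos": joint angles; "dq": joint speeds; "effort": joint torques, N m; "tcp_pos": TCP position; "ee_rot": TCP orientation; "force": force on the tool from outside, world axes, zero at the start; "ft_torque": the same for the moment, N m; "gripper_width": finger opening in mm; "grasp_force": force on a finger pad.
Only numpy, scipy, OpenCV 4.12 (cv2) and the standard library are available. Lean on these libraries where they do the work, as an engineer would, in place of code of your own. Each camera call takes 0.05 s, during which the arm holds its last target. There are 200 camera calls.

## Working session

There is one attempt and no reset: what is moved stays moved. The work goes in short steps, Python scripts to look and compute and a tool call to move; the robot and the scene stay as the last step left them, time stands still between calls to the robot, and variables do not carry over. Pictures are saved under pics/ and viewed, at most 10 in all, crops included, and the job is handed in when it is done.

Besides the shell and the picture viewer there is one more tool, called after "Emit:" in YAML: its name, and indented under it one key for each argument. servo_tool: Moves the arm, as the interface text tells. Its arguments: {"type":"object","properties":{"targets":{"type":"array"},"grip_force":{"type":"number"}},"required":["targets"]}

```bash
mkdir -p pics; cat > h.py <<'E'
import numpy as np, cv2
from cell import read_state, imaging, job, spotter, env
def K(c):
    h,w=c["frame"].shape[:2]; f=h/2/np.tan(np.radians(c["fovy"])/2)
    return np.array([[f,0,c["cx"]],[0,f,c["cy"]],[0,0,1.]])
def ray(c,uv):
    p=cv2.undistortPoints(np.array([[uv]],float),K(c),np.array(c["distortion"],float)).ravel()
    R=np.array(c["R"]); return -R.T@np.array(c["t"]), R.T@np.array([p[0],p[1],1.])
def at_z(c,uv,z):
    o,d=ray(c,uv); return o+d*(z-o[2])/d[2]
def at_depth(c,uv):
    o,d=ray(c,uv); u,v=np.round(uv).astype(int); p=c["z_map"][v-1:v+2,u-1:u+2]; p=p[p>0]
    return o+d*np.median(p) if p.size else None
E
python3 - <<'E'
from h import *
np.set_printoptions(precision=1,suppress=True)
hz={'stop_top':62,'start_top':62,'blue_dot':50,'yellow_dot':50,'white_dot':50,'blue_box':0,'yellow_box':0,'white_box':0,'pendant':0}
for n in ('top','side'):
    c=imaging.read_camera(n); cv2.imwrite(f'pics/{n}0.png',c["frame"][:,:,::-1])
    for l,z in hz.items():
        for m in spotter.mark_of(n,l)[:3]:
            print(n,l,round(m["score"],2),np.array(m["uv"]),at_z(c,m["uv"],z),at_depth(c,m["uv"]))
s=read_state(); print(s, env.tip_reach)
E
```

```text
top stop_top 0.48 [221.6 168.5] [542.3 236.4  62. ] [542.6 236.8  60.6]
top start_top 0.59 [256.6 162.2] [559.8 147.9  62. ] [559.9 148.   61.4]
top blue_dot 0.84 [428.4 199.8] [ 469.4 -288.8   50. ] [ 469.3 -288.6   50.6]
top yellow_dot 0.67 [306.6 173.6] [534.   20.3  50. ] [533.9  20.3  50.5]
top yellow_dot 0.19 [202.9 112.5] [695.3 296.5  50. ] [684.9 287.4  77.1]
top white_dot 0.89 [440.6 252.7] [ 337.7 -314.6   50. ] [ 337.7 -315.5   47.1]
top white_dot 0.77 [374.1 200. ] [ 467.4 -152.2   50. ] [ 467.5 -152.3   49.2]
top white_dot 0.57 [427.1 312.6] [ 194.4 -276.9   50. ] [ 194.  -277.6   47.1]
top blue_box 0.94 [423.3 194. ] [ 492.5 -289.     0. ] [ 484.6 -277.1   47.5]
top yellow_box 0.72 [306.2 167.2] [562.6  24.4   0. ] [551.7  21.9  46.1]
top white_box 0.92 [375.3 193.4] [ 492.7 -161.7    0. ] [ 485.  -155.8   46.4]
top white_box 0.89 [422.  301.1] [ 215.8 -277.6    0. ] [ 220.7 -266.3   46.9]
top white_box 0.88 [432.4 240. ] [ 370.9 -309.2    0. ] [ 368.8 -297.    44.8]
top pendant 0.56 [246.1 169. ] [555.9 187.2   0. ] [546.9 178.8  39.2]
top pendant 0.56 [306.9 172.8] [
[... 960 characters left out ...]
]
side white_box 0.92 [349.  150.8] [ 539.  -381.3    0. ] [ 535.3 -372.1    6.7]
side white_box 0.85 [445.  200.2] [ 210.7 -278.9    0. ] [168.4  37.5 249.7]
side white_box 0.65 [397.4 178.6] [ 358.1 -313.2    0. ] [ 350.7 -284.9   21.7]
side pendant 0.79 [241.4 272.9] [559.  189.6   0. ] [525.1 231.4  58.5]
{'time_s': 1.0, 'qpos': array([-1.3,  0.1, -0. ,  1.4, -0. ,  1.6]), 'dq': array([-0., -0.,  0., -0., -0., -0.]), 'effort': array([  0. , -43.6,  35.3,   0. ,   0. ,  -0. ]), 'tcp_pos': array([ 137.4, -506.7,  228.2]), 'ee_rot': array([ 3.1,  0.4, -0. ]), 'force': array([ 0.5,  0.4, -0.3]), 'ft_torque': array([ 0.,  0., -0.]), 'grasp_force': 0.0, 'gripper_width': 85.07893997416677} 19.0
```

View pics/top0.png

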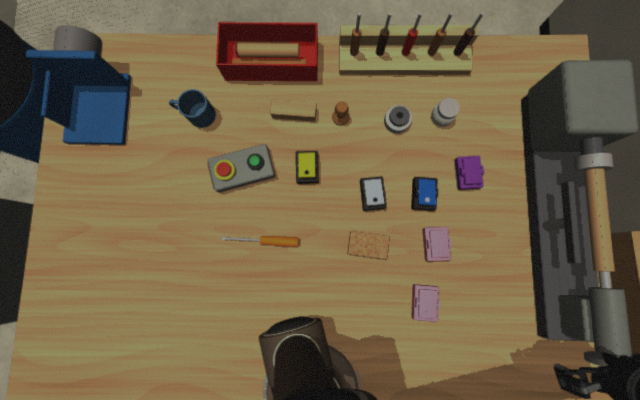

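View pics/side0.png

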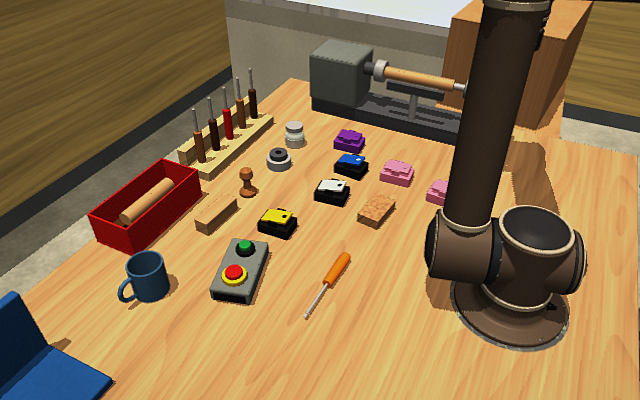

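The top view shows the pendant with red at (225,170) and green at (255,161). The blue rocker is at (425,194), the white at (373,194) and the yellow at (307,167). The pink and purple boxes are decoys. The side view agrees. I'll refine the targets by colour and depth.

```bash
cat > m.py <<'E'
from h import *
np.set_printoptions(precision=1,suppress=True)
def cloud(c,mask):
    v,u=np.nonzero(mask&(c["z_map"]>0)); uv=np.c_[u,v].astype(float)
    p=cv2.undistortPoints(uv[:,None],K(c),np.array(c["distortion"],float))[:,0]
    P=np.c_[p,np.ones(len(p))]*c["z_map"][v,u][:,None]
    return (P-np.array(c["t"]))@np.array(c["R"])
H={'red':([0,150,90],[6,255,255],(240,546)),'green':([50,100,40],[85,255,255],(150,562)),'blue':([100,130,60],[125,255,255],(-280,485)),'yellow':([22,130,90],[35,255,255],(22,550))}
def run():
  for n in ('top','side'):
    c=imaging.read_camera(n); hsv=cv2.cvtColor(c["frame"],cv2.COLOR_RGB2HSV)
    for k,(a,b,(y,x)) in H.items():
        P=cloud(c,cv2.inRange(hsv,np.array(a),np.array(b))>0)
        r=50 if k in('blue','yellow') else 28
        P=P[(np.hypot(P[:,0]-x,P[:,1]-y)<r)&(P[:,2]>(54 if r==28 else 36))]
        if len(P)<5: print(n,k,len(P)); continue
        (cx,cy),(w,h),ang=cv2.minAreaRect(P[:,:2].astype(np.float32))
        print(n,k,len(P),P.mean(0),P.min(0),P.max(0),'rect',np.array([cx,cy,w,h,ang]))
        if r==50:
            A=np.c_[P[:,:2]-P[:,:2].mean(0),np.ones(len(P))]; print('   plane slope/z',np.linalg.lstsq(A,P[:,2],rcond=None)[0]*[100,100,1])
if __name__=='__main__':
    run()
    s=read_state(); print(s["tcp_pos"],s["ee_rot"])
    t=imaging.read_camera('top'); P=cloud(t,np.ones((400,640),bool)); Q=P[(P[:,2]>60)&(P[:,1]<-330)&(P[:,1]>-640)&(P[:,0]>150)]
    for y in range(-640,-330,40):
        q=Q[(Q[:,1]>=y)&(Q[:,1]<y+40)]; 
        if len(q): print(y,len(q),q.min(0),q.max(0))
    f=cv2.resize(t["frame"][140:215,200:450],(800,240),interpolation=cv2.INTER_CUBIC); cv2.imwrite('pics/crop.png',f[:,:,::-1])
E
python3 m.py
```

```text
top red 135 [541.6 232.3  61.2] [525.3 214.9  56.4] [557.4 248.3  65.1] rect [542.3 232.3  32.4  31.8  64.6]
top green 86 [564.3 153.6  60.7] [552.3 141.7  55.3] [580.3 165.7  65.4] rect [564.5 153.5  24.6  25.6  73.5]
top blue 416 [ 491.1 -286.1   45.1] [ 456.2 -310.6   36.7] [ 522.8 -262.9   54.9] rect [ 490.1 -286.3   44.3   66.5   86.2]
   plane slope/z [-18.7   1.6  45.1]
top yellow 386 [559.9  22.1  45. ] [525.   -1.2  36. ] [592.1  44.5  53.4] rect [559.3  22.2  66.2  43.2   3.6]
   plane slope/z [-18.   -1.4  45. ]
side red 166 [542.4 236.8  61.6] [525.2 218.3  56.4] [561.1 253.6  64.7] rect [543.7 236.5  32.8  35.3  26.2]
side green 99 [564.9 158.9  60.6] [552.7 143.5  55.1] [579.7 170.8  65.4] rect [566.  157.6  26.   27.9  17.9]
side blue 195 [ 491.4 -281.1   45.9] [ 458.6 -309.    37.2] [ 526.1 -258.1   54.7] rect [ 492.2 -284.1   50.3   66.5   86.1]
   plane slope/z [-16.6  -0.6  45.9]
side yellow 279 [560.6  25.2  45.9] [526.8  -0.9  37. ] [595.5  47.8  53.3] rect [561.1  23.4  66.8  48.5   3.1]
   plane slope/z [-17.5   0.1  45.9]
[ 137.4 -506.7  228.2] [-3.1 -0.4  0. ]
-640 6042 [ 150.  -640.    61.5] [ 760.8 -600.   213.7]
-600 5450 [ 150.  -600.    60.1] [ 761.8 -560.   309.6]
-560 3229 [ 150.1 -559.9   60.2] [ 762.3 -528.9  313. ]
-520 406 [ 150.  -518.2  304.7] [ 175.4 -480.1  410.5]
-480 278 [ 150.  -480.   360.1] [ 163.7 -471.4  422.9]
-440 59 [ 897.7 -421.4   60.2] [ 928.  -400.5   83.5]
-400 477 [ 688.9 -398.6   61.2] [ 928.4 -360.2  201.3]
-360 350 [ 681.1 -360.    60.1] [ 928.3 -330.1   84.4]
```

View pics/crop.png

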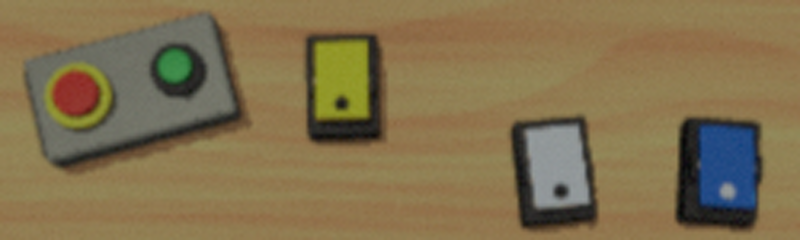

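Emit:
servo_tool:
  targets:
    - [[0,2,0],[0,0,0],1]
    - [[0,4,0],[0,0,0],1]
    - [[0,4,0],[0,0,0],1]
    - [[0,4,0],[0,0,0],1]
    - [[2,3,0],[0,0,0],1]
    - [[2,3,0],[0,0,0],1]
    - [[2,3,0],[0,0,0],1]
    - [[2,3,0],[0,0,0],1]
    - [[2,3,0],[0,0,0],1]
    - [[2,3,0],[0,0,0],1]

```text
time_s: 2.15
tcp_pos: [257.8, -185.4, 228.5]
ee_rot: [3.114, 0.414, 0.001]
force: [0.2, -0.8, 0.5]
gripper_width: -0.2
grasp_force: 0.0
```

```bash
python3 -c "
from h import *
s=read_state();print(s['qpos'],s['tcp_pos'],s['ee_rot'],s['gripper_width'],s['force'])"
```

```text
[-6.23466478e-01 -2.68478604e-01 -4.00944604e-01  1.43727675e+00
  3.06529754e-05  2.25385486e+00] [ 257.84113639 -185.41652898  228.45881538] [3.11351240e+00 4.13817237e-01 1.23731002e-03] -0.153980286718112 [ 0.20018286 -0.75827869  0.48020677]
```

Emit:
servo_tool:
  targets:
    - [[2.4,3.5,0],[0,0,4],1]
    - [[2.4,3.5,0],[0,0,4],1]
    - [[2.4,3.5,0],[0,0,4],1]
    - [[2.4,3.5,0],[0,0,4],1]
    - [[2.4,3.5,0],[0,0,4],1]
    - [[2.4,3.5,0],[0,0,0],1]
    - [[2.4,3.5,0],[0,0,0],1]
    - [[2.4,3.5,0],[0,0,0],1]
    - [[2.4,3.5,0],[0,0,0],1]
    - [[2.4,3.5,0],[0,0,0],1]

```text
time_s: 3.15
tcp_pos: [498.1, 165.1, 228.2]
ee_rot: [2.994, 0.95, 0.0]
force: [0.8, -0.4, -0.0]
gripper_width: 0.1
grasp_force: 0.0
```

Emit:
servo_tool:
  targets:
    - [[2.2,3.5,0],[0,0,0],1]
    - [[2.2,3.5,-2],[0,0,0],1]
    - [[0,0,-4],[0,0,0],1]
    - [[0,0,-4],[0,0,0],1]
    - [[0,0,-2],[0,0,0],1]
    - [[0,0,0],[0,0,0],1]
    - [[0,0,0],[0,0,0],1]

```text
time_s: 3.85
tcp_pos: [541.5, 233.4, 108.7]
ee_rot: [-2.995, -0.949, 0.0]
force: [0.3, -0.0, 1.1]
gripper_width: -0.3
grasp_force: 0.0
```

```bash
python3 - <<'E'
from h import *
s=read_state();print(s['qpos'],s['tcp_pos'],s['ee_rot'],s['force'])
from m import *
c=imaging.read_camera('side'); f=cv2.resize(c["frame"][200:310,150:340],(760,440)); cv2.imwrite('pics/red.png',f[:,:,::-1])
E
```

```text
[ 4.06926014e-01  2.71322695e-01 -1.23255539e-01  1.17629621e+00
  1.41088908e-05  2.93461267e+00] [541.47870842 233.37183654 108.72363952] [-2.99474445e+00 -9.49247502e-01  1.24297615e-04] [ 0.34007854 -0.02742437  1.05291202]
```

View pics/red.png

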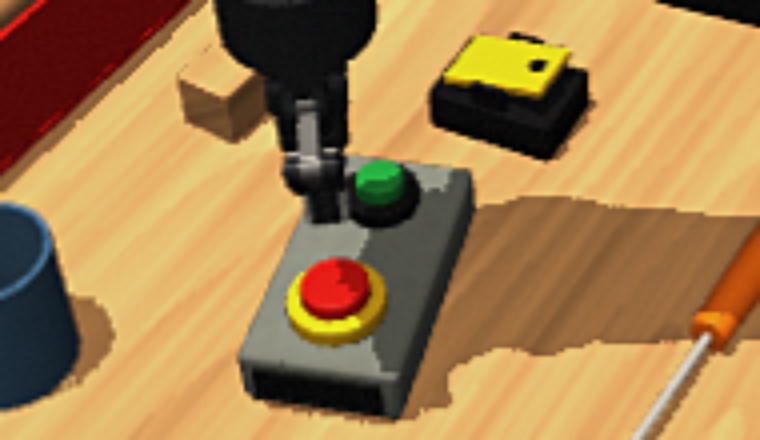

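The crop shows the shut fingertips at crop (322,218), full-frame (230.5,254.5), above the red button at crop (335,285). I'll check the tip position by projection.

```bash
python3 - <<'E'
from h import *
c=imaging.read_camera('side'); R=np.array(c["R"]);t=np.array(c["t"],float)
for P in ([541.5,233.4,89.7],[541.5,233.4,62],[542.5,234.5,62]):
    print(P,cv2.projectPoints(np.array([P],float),cv2.Rodrigues(R)[0],t,K(c),np.array(c["distortion"],float))[0].ravel())
E
```

```text
[541.5, 233.4, 89.7] [232.9614184 260.8633652]
[541.5, 233.4, 62] [234.29081742 269.83572764]
[542.5, 234.5, 62] [233.60798913 270.02391545]
```

```bash
python3 - <<'E'
from h import *
np.set_printoptions(precision=1,suppress=True)
from m import cloud
for n in ('side','top'):
    c=imaging.read_camera(n); P=cloud(c,np.ones((400,640),bool))
    Q=P[(np.hypot(P[:,0]-541,P[:,1]-233)<60)&(P[:,2]>72)&(P[:,2]<150)]
    for z in range(72,150,8):
        q=Q[(Q[:,2]>=z)&(Q[:,2]<z+8)]
        if len(q): print(n,z,len(q),q.mean(0),q.min(0)[:2],q.max(0)[:2])
c=imaging.read_camera('wrist'); cv2.imwrite('pics/wrist.png',c["frame"][:,:,::-1])
E
```

```text
side 104 1 [538.9 236.7 111.6] [538.9 236.7] [538.9 236.7]
side 112 13 [538.7 237.8 116.8] [530.8 228.2] [547.9 246.4]
side 120 27 [536.8 242.1 124.7] [530.6 233.6] [549.  248.2]
side 128 28 [537.7 243.3 132. ] [530.3 232. ] [548.1 250. ]
side 136 25 [534.7 241.6 139.5] [529.7 221.9] [546.4 248.4]
top 112 3 [533.4 224.4 116.7] [530.6 220.7] [536.1 227. ]
top 120 14 [533.4 228.6 124.2] [528.5 219. ] [544.1 238.9]
top 128 21 [536.4 224.5 132. ] [529.2 217. ] [548.9 238.3]
top 136 11 [536.  224.3 140.9] [531.  216.9] [544.7 236.1]
top 144 6 [535.3 227.8 147.3] [531.1 222.5] [542.3 230.9]
```

View pics/wrist.png

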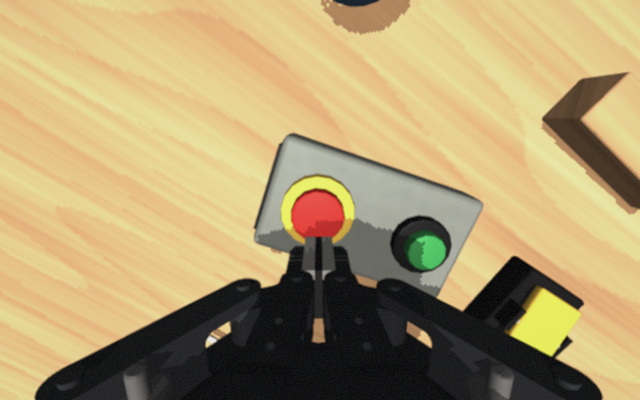

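The wrist view shows the tip in line with the red button, at (318,215). The green button is well to the side at (425,248). Depth puts the tips near z≈110, so I'll descend and feel for contact.

Emit:
servo_tool:
  targets:
    - [[0.1,0.1,-1],[0,0,0],1]
    - [[0,0,-1],[0,0,0],1]
    - [[0,0,-0.3],[0,0,0],1]
    - [[0,0,0],[0,0,0],1]

```text
time_s: 4.5
tcp_pos: [541.7, 234.0, 83.9]
ee_rot: [2.995, 0.949, -0.003]
force: [0.3, -0.8, 0.9]
gripper_width: -0.0
grasp_force: 0.0
```

Emit:
servo_tool:
  targets:
    - [[0,0,-0.3],[0,0,0],1]
    - [[0,0,-0.2],[0,0,0],1]
    - [[0,0,0],[0,0,0],1]

```text
time_s: 4.8
tcp_pos: [542.3, 234.3, 80.0]
ee_rot: [2.995, 0.949, -0.0]
force: [-0.8, 0.2, -0.1]
gripper_width: -0.4
grasp_force: 0.0
```

Emit:
servo_tool:
  targets:
    - [[0,0,-0.2],[0,0,0],1]
    - [[0,0,-0.2],[0,0,0],1]
    - [[0,0,0],[0,0,0],1]

```text
time_s: 5.1
tcp_pos: [542.2, 234.2, 75.9]
ee_rot: [2.995, 0.949, -0.001]
force: [-0.3, 0.2, -0.0]
gripper_width: -0.1
grasp_force: 0.0
```

Emit:
servo_tool:
  targets:
    - [[0,0,-0.4],[0,0,0],1]
    - [[0,0,-0.4],[0,0,0],1]
    - [[0,0,0],[0,0,0],1]

```text
time_s: 5.4
tcp_pos: [541.9, 234.1, 67.4]
ee_rot: [2.995, 0.949, -0.002]
force: [-0.6, 0.6, -0.3]
gripper_width: 0.0
grasp_force: 0.0
```

Emit:
servo_tool:
  targets:
    - [[0,0,-0.3],[0,0,0],1]
    - [[0,0,0],[0,0,0],1]

```text
time_s: 5.6
tcp_pos: [542.2, 234.2, 64.8]
ee_rot: [2.995, 0.949, -0.001]
force: [-0.1, -0.3, -0.5]
gripper_width: 0.0
grasp_force: 0.0
```

```bash
python3 - <<'E'
from h import *
c=imaging.read_camera('side'); f=cv2.resize(c["frame"][200:310,150:340],(760,440)); cv2.imwrite('pics/red2.png',f[:,:,::-1])
E
```

```text
(no output)
```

View pics/red2.png

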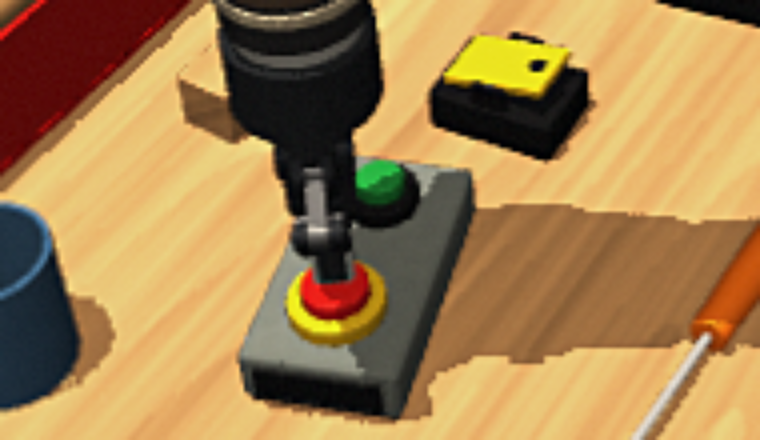

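The tip at crop (335,282) is just over the red button's centre. I'll keep going down.

Emit:
servo_tool:
  targets:
    - [[0,0,-0.2],[0,0,0],1]
    - [[0,0,-0.2],[0,0,0],1]
    - [[0,0,0],[0,0,0],1]

```text
time_s: 5.95
tcp_pos: [542.2, 234.2, 60.9]
ee_rot: [2.995, 0.949, -0.001]
force: [-0.4, -0.9, 0.3]
gripper_width: -0.4
grasp_force: 0.0
```

Emit:
servo_tool:
  targets:
    - [[0,0,-0.2],[0,0,0],1]
    - [[0,0,0],[0,0,0],1]

```text
time_s: 6.15
tcp_pos: [542.5, 234.4, 59.1]
ee_rot: [-2.995, -0.949, -0.0]
force: [0.6, 0.2, -0.7]
gripper_width: 0.2
grasp_force: 0.0
```

Emit:
servo_tool:
  targets:
    - [[0,0,-0.2],[0,0,0],1]
    - [[0,0,0],[0,0,0],1]

```text
time_s: 6.35
tcp_pos: [542.5, 234.4, 57.2]
ee_rot: [-2.995, -0.949, -0.0]
force: [0.1, -0.3, 2.1]
gripper_width: -0.0
grasp_force: 1.2
```

Emit:
servo_tool:
  targets:
    - [[0,0,-0.2],[0,0,0],1]
    - [[0,0,0],[0,0,0],1]

```text
time_s: 6.55
tcp_pos: [542.5, 234.4, 55.3]
ee_rot: [-2.995, -0.949, -0.001]
force: [-0.5, -1.1, 3.2]
gripper_width: -0.2
grasp_force: 1.7
```

```bash
python3 - <<'E'
from h import *
c=imaging.read_camera('side'); f=cv2.resize(c["frame"][200:310,150:340],(760,440)); cv2.imwrite('pics/red3.png',f[:,:,::-1])
print(read_state()['force'])
E
```

```text
[-0.52072588  0.02531763  3.78765989]
```

View pics/red3.png

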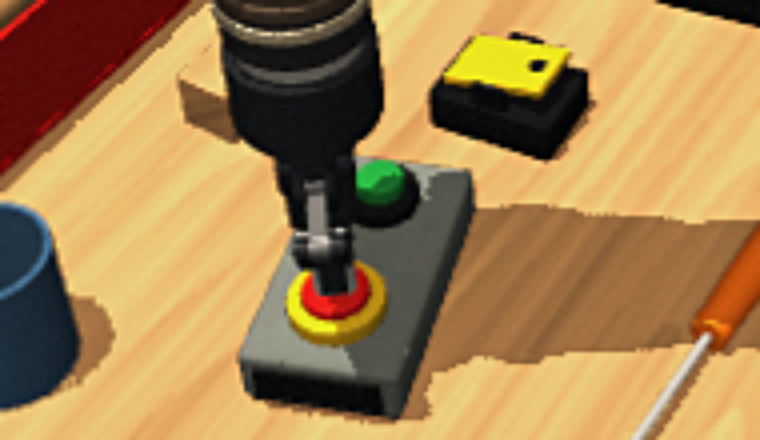

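Force is climbing (3.8 N) and the button is sinking. I'll push to the stop.

Emit:
servo_tool:
  targets:
    - [[0,0,-0.2],[0,0,0],1]
    - [[0,0,0],[0,0,0],1]

```text
time_s: 6.8
tcp_pos: [542.5, 234.4, 53.3]
ee_rot: [-2.995, -0.949, -0.001]
force: [-0.4, 0.0, 4.3]
gripper_width: 0.1
grasp_force: 2.3
```

Emit:
servo_tool:
  targets:
    - [[0,0,-0.1],[0,0,0],1]
    - [[0,0,0],[0,0,0],1]

```text
time_s: 7.0
tcp_pos: [542.5, 234.4, 52.9]
ee_rot: [-2.995, -0.949, -0.001]
force: [-2.1, -0.8, 8.1]
gripper_width: -0.4
grasp_force: 4.1
```

Hard stop felt (8 N), so the stop button is fully down. Next I lift off and go to blue.

Emit:
servo_tool:
  targets:
    - [[0,0,-0.05],[0,0,0],1]
    - [[0,0,1],[0,0,0],1]
    - [[0,0,4],[0,0,0],1]
    - [[0,0,4],[0,0,0],1]
    - [[-0.5,-4,0],[0,0,-4],1]
    - [[-0.5,-4,0],[0,0,-4],1]
    - [[-0.5,-4,0],[0,0,-4],1]
    - [[-0.5,-4,0],[0,0,-4],1]
    - [[-0.5,-4,0],[0,0,-4],1]
    - [[-0.5,-4,0],[0,0,-4],1]

```text
time_s: 8.0
tcp_pos: [511.7, -7.2, 141.4]
ee_rot: [-3.127, -0.302, 0.001]
force: [0.9, -0.1, -0.8]
gripper_width: 0.1
grasp_force: 0.0
```

Emit:
servo_tool:
  targets:
    - [[-0.6,-4,0],[0,0,0],1]
    - [[-0.6,-4,0],[0,0,0],1]
    - [[-0.6,-4,0],[0,0,0],1]
    - [[-0.6,-4,0],[0,0,0],1]
    - [[-0.6,-4,0],[0,0,0],1]
    - [[-0.6,-4,0],[0,0,0],1]
    - [[-0.9,-4,0],[0,0,0],1]
    - [[0,0,0],[0,0,0],1]

```text
time_s: 8.8
tcp_pos: [466.1, -289.6, 141.0]
ee_rot: [3.127, 0.298, -0.002]
force: [-0.2, -0.3, 0.4]
gripper_width: -0.4
grasp_force: 0.0
```

```bash
python3 -c "
from m import *
s=read_state();print(s['qpos'],s['tcp_pos'],s['ee_rot'],s['force'])
run()"
```

```text
[-0.6  0.2 -0.2  1.2 -0.   2.4] [ 466.1 -289.6  141. ] [ 3.1  0.3 -0. ] [-0.2 -0.3  0.4]
top red 132 [541.5 232.1  61.4] [525.4 217.1  57.2] [557.5 248.5  66.9] rect [541.6 232.1  33.   30.4  46.1]
top green 85 [564.2 153.7  60.9] [552.2 141.6  55.6] [577.1 168.4  65. ] rect [563.9 153.   25.7  25.4  64.7]
top blue 271 [ 492.1 -281.4   48.2] [ 445.4 -310.4   36.3] [ 522.9 -252.9  210.9] rect [ 482.6 -283.6   49.6   82.7   81.5]
   plane slope/z [-39.   30.6  48.2]
top yellow 388 [559.4  22.   45.1] [524.5  -1.3  36.1] [592.5  44.5  54.4] rect [558.5  22.1  66.2  43.3   3.7]
   plane slope/z [-18.4  -1.8  45.1]
side red 164 [542.3 236.6  61.7] [525.1 218.4  55.6] [560.8 253.8  66.1] rect [543.2 236.7  32.5  35.   23.6]
side green 104 [564.7 159.3  60.5] [552.7 142.5  54.3] [577.7 171.2  65.7] rect [565.7 157.1  25.1  27.4  31.6]
side blue 196 [ 491.7 -281.7   45.7] [ 458.4 -308.    37.4] [ 526.2 -258.    53.8] rect [ 492.4 -283.8   48.2   66.5   85.5]
   plane slope/z [-17.1  -0.2  45.7]
side yellow 280 [560.6  25.3  45.8] [526.5  -2.6  37.5] [594.4  47.5  53.5] rect [561.1  22.7  68.   48.2   4.1]
   plane slope/z [-17.4  -0.4  45.8]
```

Pendant hasn't moved and red is released. Pressing blue at its dotted end.

Emit:
servo_tool:
  targets:
    - [[0.2,0.3,-3],[0,0,0],1]
    - [[0,0,-3],[0,0,0],1]
    - [[0,0,-2],[0,0,0],1]
    - [[0,0,-0.7],[0,0,0],1]
    - [[0,0,-0.4],[0,0,0],1]
    - [[0,0,-0.3],[0,0,0],1]
    - [[0,0,-0.2],[0,0,0],1]
    - [[0,0,0],[0,0,0],1]

```text
time_s: 9.7
tcp_pos: [469.9, -282.7, 46.5]
ee_rot: [3.126, 0.306, 0.002]
force: [-0.4, -0.1, 1.4]
gripper_width: 0.0
grasp_force: 0.5
```

Emit:
servo_tool:
  targets:
    - [[0,0,-0.2],[0,0,0],1]
    - [[0,0,-0.1],[0,0,0],1]
    - [[0,0,0],[0,0,0],1]

```text
time_s: 10.0
tcp_pos: [469.5, -282.9, 42.9]
ee_rot: [3.126, 0.305, 0.001]
force: [-1.4, 1.2, 2.0]
gripper_width: -0.1
grasp_force: 1.1
```

Emit:
servo_tool:
  targets:
    - [[0,0,-0.2],[0,0,0],1]
    - [[0,0,-0.1],[0,0,0],1]
    - [[0,0,0],[0,0,0],1]

```text
time_s: 10.3
tcp_pos: [469.2, -282.9, 39.8]
ee_rot: [3.126, 0.305, -0.001]
force: [-2.0, -0.3, 4.8]
gripper_width: 0.0
grasp_force: 2.4
```

Emit:
servo_tool:
  targets:
    - [[0,0,-0.2],[0,0,0],1]
    - [[0,0,0],[0,0,0],1]

```text
time_s: 10.5
tcp_pos: [469.2, -283.0, 39.3]
ee_rot: [3.126, 0.305, 0.001]
force: [-6.8, 2.6, 15.4]
gripper_width: -0.0
grasp_force: 8.2
```

Stop felt at blue (15 N). Lifting and moving to yellow.

Emit:
servo_tool:
  targets:
    - [[0,0,2],[0,0,0],1]
    - [[0,0,4],[0,0,0],1]
    - [[0,0,4],[0,0,0],1]
    - [[0.9,4,0],[0,0,0],1]
    - [[0.9,4,0],[0,0,0],1]
    - [[0.9,4,0],[0,0,0],1]
    - [[0.9,4,0],[0,0,0],1]
    - [[0.9,4,0],[0,0,0],1]
    - [[0.9,4,0],[0,0,0],1]
    - [[0.7,3.5,0],[0,0,0],1]

```text
time_s: 11.5
tcp_pos: [530.8, -5.6, 137.3]
ee_rot: [-3.126, -0.307, -0.001]
force: [-0.0, -0.7, -0.2]
gripper_width: 0.0
grasp_force: 0.0
```

Emit:
servo_tool:
  targets:
    - [[0.6,3,0],[0,0,0],1]
    - [[0,0,0],[0,0,0],1]
    - [[0,0,0],[0,0,0],1]

```text
time_s: 11.8
tcp_pos: [536.4, 22.8, 137.2]
ee_rot: [3.126, 0.308, -0.001]
force: [-0.0, -0.5, -0.0]
gripper_width: -0.1
grasp_force: 0.0
```

```bash
python3 -c "
from m import *
s=read_state();print(s['qpos'],s['tcp_pos'],s['ee_rot'],s['force'])
run()"|grep -v -e red -e green
```

```text
[ 0.   0.2 -0.2  1.2 -0.   3. ] [536.4  22.8 137.2] [ 3.1  0.3 -0. ] [-0.  -0.5 -0. ]Traceback (most recent call last):
  File "<string>", line 4, in <module>
    run()
    ~~~^^
  File "m.py", line 13, in run
    P=cloud(c,cv2.inRange(hsv,np.array(a),np.array(b))>0)
  File "m.py", line 5, in cloud
    p=cv2.undistortPoints(uv[:,None],K(c),np.array(c["distortion"],float))[:,0]
      ~~~~~~~~~~~~~~~~~~~^^^^^^^^^^^^^^^^^^^^^^^^^^^^^^^^^^^^^^^^^^^^^^^^^
cv2.error: OpenCV(4.12.0) /io/opencv/modules/calib3d/src/undistort.dispatch.cpp:347: error: (-215:Assertion failed) CV_IS_MAT(_src) && CV_IS_MAT(_dst) && (_src->rows == 1 || _src->cols == 1) && (_dst->rows == 1 || _dst->cols == 1) && _src->cols + _src->rows - 1 == _dst->rows + _dst->cols - 1 && (CV_MAT_TYPE(_src->type) == CV_32FC2 || CV_MAT_TYPE(_src->type) == CV_64FC2) && (CV_MAT_TYPE(_dst->type) == CV_32FC2 || CV_MAT_TYPE(_dst->type) == CV_64FC2) in function 'cvUndistortPointsInternal'
```

```bash
python3 -c "
import m; m.H.pop('red'); m.H.pop('green'); m.run()"
```

```text
top blue 436 [ 491.1 -286.2   45.3] [ 457.  -310.9   36. ] [ 523.2 -262.6   56. ] rect [ 489.9 -287.3   46.    66.7   86.3]
   plane slope/z [20.2 -1.1 45.3]
top yellow 0
side blue 231 [ 491.5 -282.2   45.2] [ 458.3 -310.7   36.1] [ 523.5 -256.1   53.3] rect [ 492.2 -283.1   50.9   66.5   85.3]
   plane slope/z [19.6 -1.1 45.2]
side yellow 276 [561.   25.5  45.8] [526.4   0.5  37. ] [595.9  47.9  54.9] rect [561.1  23.9  68.5  46.3   1.7]
   plane slope/z [-17.8   0.1  45.8]
```

Blue's slope has flipped to +0.20, so it is off. Now yellow.

Emit:
servo_tool:
  targets:
    - [[0,0,-3],[0,0,0],1]
    - [[0,0,-3],[0,0,0],1]
    - [[0,0,-2],[0,0,0],1]
    - [[0,0,-0.5],[0,0,0],1]
    - [[0,0,-0.4],[0,0,0],1]
    - [[0,0,-0.2],[0,0,0],1]
    - [[0,0,-0.2],[0,0,0],1]
    - [[0,0,-0.2],[0,0,0],1]
    - [[0,0,0],[0,0,0],1]

```text
time_s: 12.85
tcp_pos: [536.9, 22.2, 43.2]
ee_rot: [3.126, 0.306, 0.002]
force: [-0.4, -1.6, 2.7]
gripper_width: -0.3
grasp_force: 0.9
```

Emit:
servo_tool:
  targets:
    - [[0,0,-0.2],[0,0,0],1]
    - [[0,0,-0.1],[0,0,0],1]
    - [[0,0,0],[0,0,0],1]

```text
time_s: 13.15
tcp_pos: [536.5, 22.3, 39.8]
ee_rot: [3.126, 0.306, 0.0]
force: [-1.6, -1.4, 2.9]
gripper_width: 0.0
grasp_force: 1.9
```

Emit:
servo_tool:
  targets:
    - [[0,0,-0.1],[0,0,0],1]
    - [[0,0,-0.1],[0,0,0],1]
    - [[0,0,0],[0,0,0],1]

```text
time_s: 13.45
tcp_pos: [536.6, 22.2, 39.2]
ee_rot: [3.126, 0.306, 0.002]
force: [-5.5, -1.5, 15.2]
gripper_width: -0.4
grasp_force: 7.8
```

Emit:
servo_tool:
  targets:
    - [[0,0,2],[0,0,0],1]
    - [[0,0,4],[0,0,0],1]
    - [[0,0,4],[0,0,0],1]
    - [[-4,0,2],[0,0,0],1]
    - [[-4,0,2],[0,0,0],1]
    - [[-4,0,0],[0,0,0],1]
    - [[-4,0,0],[0,0,0],1]
    - [[0,0,0],[0,0,0],1]

```text
time_s: 14.25
tcp_pos: [372.4, 22.6, 177.7]
ee_rot: [-3.126, -0.307, 0.001]
force: [0.6, 0.5, 1.3]
gripper_width: -0.0
grasp_force: 0.0
```

```bash
python3 -c "
from m import *
print(read_state()['force'],read_state()['tcp_pos'])
H['white']=([0,0,110],[180,60,255],(-156,487)); 
import m
run()
c=imaging.read_camera('top');cv2.imwrite('pics/end.png',c['frame'][:,:,::-1])"
```

```text
[0.6 0.5 1.3] [372.4  22.6 177.7]
top red 54 [545.  240.4  60.8] [528.2 229.2  57.1] [557.4 248.7  63.7] rect [545.2 240.9  13.6  31.2  69.6]
top green 81 [565.1 153.3  60.9] [552.8 141.5  54.3] [580.4 165.2  65.5] rect [566.8 154.1  25.9  24.5   8.8]
top blue 436 [ 491.3 -286.2   45.5] [ 457.5 -310.6   36.1] [ 523.2 -262.6   53.7] rect [ 489.8 -287.2   46.    66.2   86.7]
   plane slope/z [20.5 -1.  45.5]
top yellow 127 [581.3  24.2  49.6] [563.    2.   44.1] [591.3  43.7  55.6] rect [578.6  22.8  25.7  44.8   9.5]
   plane slope/z [21.4 -0.1 49.6]
top white 0
side red 169 [542.1 236.9  61.6] [525.1 218.3  56.2] [561.2 254.8  65.9] rect [543.2 236.4  33.5  36.2  22.3]
side green 102 [564.6 158.9  60.5] [552.2 144.1  54.4] [578.6 170.   65.9] rect [564.8 158.5  25.   26.8  32.2]
side blue 32 [ 464.3 -288.9   39.7] [ 458.2 -307.8   36.4] [ 474.7 -262.3   44.5] rect [ 462.1 -286.9   15.1   47.2   18.3]
   plane slope/z [17.9 -1.6 39.7]
side yellow 338 [560.7  24.8  45.5] [526.5   0.   36.7] [595.   47.1  54.9] rect [560.1  23.4  68.3  46.6   4.7]
   plane slope/z [20.2  1.3 45.5]
side white 0
```

View pics/end.png

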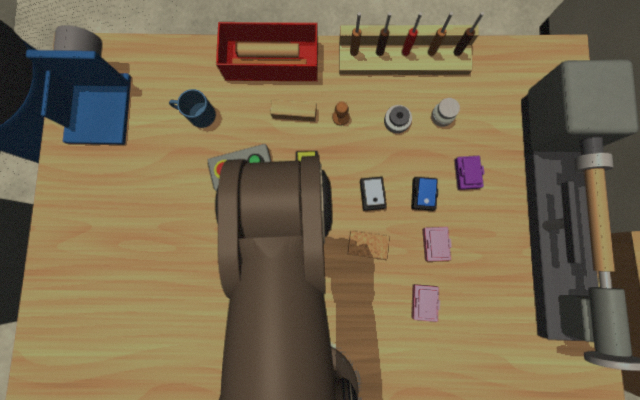

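The picture shows nothing shifted. The white rocker at (374,193) was never touched. Blue and yellow slopes both read +0.20 (off), red is back up at z≈62, and the arm is clear.

```bash
python3 -c "
from h import *
print(job.close_job())"
```

```text
the job is handed in; nothing more can be done
None
```

The job is handed in, though no verdict came back: I pressed red stop fully, then tipped blue and yellow off in that order; in the last images and depth data, blue and yellow read off, red is back up, and nothing visible had moved.

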